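# Run a fingertip along the reorder flags of a parts tray

### The job

All the bins of the bow-fronted parts tray have been refilled but one. Run the fingertips lightly along the row of little reorder flags on its curved front lip, from the right-hand end (as the robot sees it) to the left-hand end, the way the flags fold, so that every plate-shaped flag is left lying well down; pass over the one pin with a ball on top, which must stay standing. Only push with the fingertips: lift or carry nothing, do not press hard on the tray or its flags, and leave everything else where it is.

Things in the scene. Friction and masses are not known exactly. Their poses are not given: they have to be found in the camera images.
- tray: fixed pine parts tray of five bins, 414 mm along its y, 45 mm tall. Its front lip (-x side), 30 mm wide, bows out by 55 mm. Origin: under its middle, on the bench. The clips stand on the lip's centre line at y = -160, -80, 0, 80, 160 mm, where x = -95, -136, -150, -136, -95 mm. Nothing in the bins rises over 60 mm above the bench
- clip_a: steel hinge clip of a steel plate flag, a rectangle 32 mm wide, 4 mm thick, reaching 55 mm above its hinge. Always the first of the row, at the right end. Fixed on the lip. Origin: under the clip, on the lip's top (world z 0.045). z up, x along the hinge, y along the row, the way the flag folds (to the robot's left). Hinge axis 6 mm above the origin; clip 14 (y) x 42 (x) x 10 mm
- clip_b: steel hinge clip of a steel plate flag, a rectangle 32 mm wide, 4 mm thick, reaching 55 mm above its hinge. It is in any of the three middle places, varying by start. Fixed on the lip. Origin: under the clip, on the lip's top (world z 0.045). z up, x along the hinge, y along the row, the way the flag folds (to the robot's left). Hinge axis 6 mm above the origin; clip 14 (y) x 42 (x) x 10 mm
- clip_c: steel hinge clip of a steel plate flag, a rectangle 32 mm wide, 4 mm thick, reaching 55 mm above its hinge. It is in any of the three middle places, varying by start. Fixed on the lip. Origin: under the clip, on the lip's top (world z 0.045). z up, x along the hinge, y along the row, the way the flag folds (to the robot's left). Hinge axis 6 mm above the origin; clip 14 (y) x 42 (x) x 10 mm
- clip_d: steel hinge clip of a steel plate flag, a rectangle 32 mm wide, 4 mm thick, reaching 55 mm above its hinge. Always the last of the row, at the left end. Fixed on the lip. Origin: under the clip, on the lip's top (world z 0.045). z up, x along the hinge, y along the row, the way the flag folds (to the robot's left). Hinge axis 6 mm above the origin; clip 14 (y) x 42 (x) x 10 mm
- clip_ball: steel hinge clip of the one flag that is a pin with a ball on top (pin 8 mm thick, steel ball 26 mm across, ball's top 65 mm above its hinge). It is in any of the three middle places, varying by start. Fixed on the lip. Origin: under the clip, on the lip's top (world z 0.045). z up, x along the hinge, y along the row, the way the flag folds (to the robot's left). Hinge axis 6 mm above the origin; clip 14 (y) x 42 (x) x 10 mm
- flag_a (a joint): angle of the plate flag on clip_a: 0 upright, growing as it folds along the clip's +y; stops at -0.1 and at 1.4 rad (flat). A stiff hinge: it takes under 1 N at the top, and stays where it is left
- flag_b (a joint): angle of the plate flag on clip_b: 0 upright, growing as it folds along the clip's +y; stops at -0.1 and at 1.4 rad (flat). A stiff hinge: it takes under 1 N at the top, and stays where it is left
- flag_c (a joint): angle of the plate flag on clip_c: 0 upright, growing as it folds along the clip's +y; stops at -0.1 and at 1.4 rad (flat). A stiff hinge: it takes under 1 N at the top, and stays where it is left
- flag_d (a joint): angle of the plate flag on clip_d: 0 upright, growing as it folds along the clip's +y; stops at -0.1 and at 1.4 rad (flat). A stiff hinge: it takes under 1 N at the top, and stays where it is left
- flag_ball (a joint): angle of the ball-topped pin on clip_ball: 0 upright, the same hinge and sense as the plates
- wood_knob: bystander: small turned wooden furniture knob, 32 mm across and 30 mm tall, standing in a bin of the tray. Origin: centre of its underside
- jar: bystander: small glass jar with steel lid, 44 mm across and 50 mm tall, standing in a bin of the tray. Origin: centre of its underside
- nut: bystander: steel collar, 36 mm across and 16 mm tall, lying in a bin of the tray. Origin: centre of its underside
- screwdriver: bystander: screwdriver with a black handle lying on the bench on the right. Origin: centre of its underside
- offcut: bystander: wood offcut 120 x 45 x 20 mm lying on the bench on the left. Origin: centre of its underside
- mug: bystander: white mug, 76 mm across and 85 mm tall, far left. Origin: centre of its underside
- can: bystander: grey can, 66 mm across and 110 mm tall, far right. Origin: centre of its underside

How it is judged (in metres and radians):
On the way, in this order (a step that is already met when the one before it is completed fails the run):
1. the first plate flag, at the right end, is laid down (value of joint flag_a above 1 rad), for 0.1 s.
2. then the two plate flags in the middle of the row are laid down (value of joint each of flag_b, flag_c above 1 rad), for 0.1 s.
3. then the last plate flag, at the left end, is laid down (value of joint flag_d above 1 rad), for 0.1 s.
At the end, for the whole second after the job is handed in: all four plate flags lie folded by more than 1.0 rad (57 degrees) and are at rest, and the ball-topped pin still stands within 0.35 rad (20 degrees) of upright (all of step 2 and value of joint each of flag_a, flag_d above 1 rad and value of joint flag_ball below 0.35 rad and velocity of joint each of flag_a, flag_b, flag_c, flag_ball, flag_d below 0.05 rad/s); the robot touches nothing.
It fails at once if the ball-topped pin was folded by more than 0.35 rad (value of joint flag_ball above 0.35 rad).
It fails at once if a bystander was lifted or moved by more than 15 mm (distance of any of wood_knob, jar, nut, screwdriver, offcut, mug, can from where it was at the start of the episode above 0.015 m).
It fails at once if the fingers pressed on the tray or a flag with more than 30 N (contact force between the fingers and tray above 30 N or contact force between the fingers and clip_a above 30 N or contact force between the fingers and clip_b above 30 N or contact force between the fingers and clip_c above 30 N or contact force between the fingers and clip_ball above 30 N or contact force between the fingers and clip_d above 30 N).
It also fails if it takes over 53 s, if anything falls off the work surface, if the arm or the gripper's body presses on something with over 40 N, if the wrist force passes 120 N, or if a joint passes its speed limit or range.

### The arm

A 6-joint arm with a two-finger parallel gripper is mounted at the origin on the work surface. World frame = base frame: x ahead of the robot, y to its left, z up, the work surface at z = 0. Lengths are in m, angles in degrees, forces in N, time in s.
With the tool pointing down it reaches from about 0.35 to 0.875 m from the base axis. Payload 4.2 kg.
Tool frame: the origin (TCP) lies at the very end of the fingers, on their centre line; the grasp point (between the pads) lies 19 mm behind it; z points along the fingers, y is the line along which they close (so a half turn about z gives the same grasp; the last joint's range is limited). The gripper opens to 87 mm and grips with 3 to 60 N. Pads are 19 mm wide; open, the fingers measure 117 mm over their backs; the gripper's body (75 mm by 190 mm) begins 51 mm behind the grasp point.
Start: joints at [-60.585, 22.042, 0.453, 0, -68.411, -14.817], TCP at [0.158, -0.605, 0.223] pointing down, gripper open.
Joint ranges: [-179.83, 179.83], [-69.29, 118.12], [-61.27, 80.66], [-181.25, 117.63], [-171.15, -9.14], [-177.46, 177.46]. Speed limits (degrees/s): [159.86, 159.86, 180, 180, 180, 180].

### API

Orientations are given as a 3x3 rotation matrix whose columns are the frame's x, y, z axes.
In Python, from station import sense, cams, r gives the robot as it stands. The module is installed in compiled form; this text tells all that it offers.
- The arm moves only by the tool step_arm, never from a script. Its argument "targets" is text: rows parted by semicolons, each of 4 numbers parted by spaces: the shift along the tool's x, y, z in cm, then the turn about the tool's z in degrees. In form: x y z turn; .... A call has 1 to 12 rows; each row shifts and turns the commanded pose from where the row before left it, along the tool's axes as they then stand; what a row does not reach is not made up. A row lasts 1/12 s, in which the tool goes at most 41.7 mm and 7.16 degrees, less where a joint would pass 70% of its speed; a pose out of reach is approached as far as the arm can. A call with a gripper value outside its range is refused whole. "claw" is the finger opening in cm, from 0 to 8.7, set as the call begins (left out, the last holds). The fingers move at their own pace and stop on an object; the grip force is fixed at half the most. Time passes only in rows, so rows that do not move let the fingers close. It gives the time, the measured TCP pose, the force, the opening and the grip force at its end, in the units of the state.
- sense(): the state, without advancing time (a new reading comes with each control period).
- cams.capture(name): name is "scene" or "top" or "wrist"; returns a dict with "frame" (400x640x3 uint8, blue, green, red), "vertical_fov" (degrees; the focal length in pixels is half the picture's height over the tangent of half this angle, whatever the lens; pixels are square), "cx", "cy" (the principal point, pixels), "eye" and "rotation" of the camera in the world; the wrist camera has in their place "tool_from_camera" (4x4, takes a point from camera to tool coordinates, whose origin is the TCP and whose axes are the flange's). Camera axes: x right, y down, z forward; pixel columns grow to the right and rows downward; lengths in m; the calibration is good to about 2 mm. A picture is of the moment at which its call begins: read the wrist's pose just before it. There is no depth.
- r.finish_job(): hands the job in; it is judged then, once.
The state is a dict: "time_s": time; "joints": joint angles; "joint_velocities": joint speeds; "effort": joint torques, N m; "tcp_pos": TCP position; "ee_rot": TCP orientation; "wrist_force": force on the tool from outside, world axes, zero at the start; "moment": the same for the moment, N m; "gripper_width": opening from 0.0 (shut) to 1.0 (fully open); "gripper_force": force on a finger pad.
Only numpy, scipy, OpenCV 4.12 (cv2) and the standard library are available. Lean on these libraries where they do the work, as an engineer would, in place of code of your own. Each camera call takes 0.05 s, during which the arm holds its last target. There are 200 camera calls.

## Working session

There is one attempt and no reset: what is moved stays moved. The work goes in short steps, Python scripts to look and compute and a tool call to move; the robot and the scene stay as the last step left them, time stands still between calls to the robot, and variables do not carry over. Pictures are saved under pics/ and viewed, at most 10 in all, crops included, and the job is handed in when it is done.

Besides the shell and the picture viewer there is one more tool, called after "Call:" by a JSON object that holds its "op" and its "data". step_arm: Moves the arm, as the interface text tells. Its arguments: {"type":"object","properties":{"targets":{"type":"string"},"claw":{"type":"number"}},"required":["targets"]}

```bash
mkdir -p pics
python3 - <<'E'
from station import sense,cams,r
import cv2
s=sense();print(s['time_s'],s['tcp_pos'],s['ee_rot'],s['gripper_width'])
for n in('top','scene'):
    c=cams.capture(n);cv2.imwrite(f'pics/{n}0.png',c['frame']);print(n,c['vertical_fov'],c['cx'],c['cy'],c['eye'],c['rotation'])
E
```

```text
0.0 [ 0.15737621 -0.60423611  0.22145736] [[-9.67779464e-01 -2.51798463e-01 -6.65587359e-04]
 [-2.51799317e-01  9.67777176e-01  2.10741394e-03]
 [ 1.13496664e-04  2.20710637e-03 -9.99997558e-01]] 0.9995900301122298
top 48.07267122861202 320.90825214207536 201.6563159057719 [ 0.2759248  -0.02499071  1.51776244] [[ 0.02517455 -0.98023386  0.19623409]
 [-0.99958843 -0.02198147  0.01843312]
 [-0.01375526 -0.19661737 -0.9803838 ]]
scene 56.10798318574268 322.523269358839 201.81643434769214 [ 0.96159456 -0.45850889  0.83619893] [[ 0.7565253   0.51914578 -0.39768974]
 [ 0.65390091 -0.59202887  0.47107899]
 [ 0.00911486 -0.61643286 -0.78735472]]
```

View pics/top0.png

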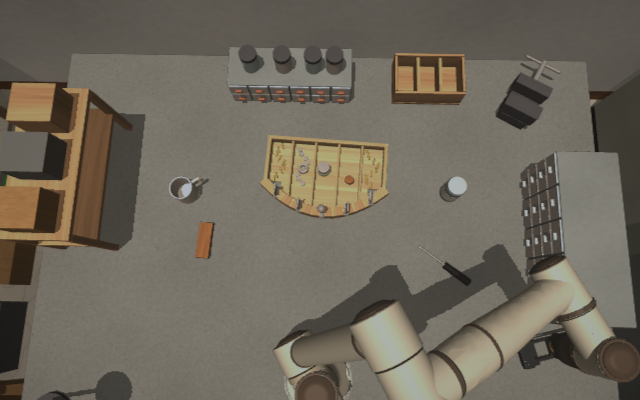

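View pics/scene0.png

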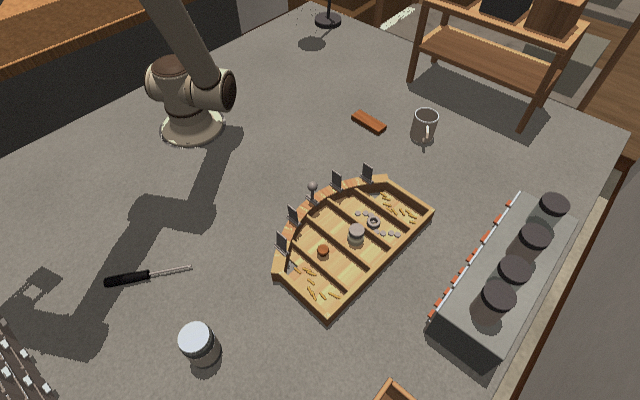

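The top view shows the tray at about (325,175). In the scene view the plates are at (282,241), (293,214), (336,180) and (367,172), and the ball pin is in the middle at (312,187). I'll enlarge both views to read exact pixels.

Run:
```python
import cv2
a=cv2.imread('pics/top0.png')[130:225,255:395];b=cv2.imread('pics/scene0.png')[150:330,260:440]
cv2.imwrite('pics/t1.png',cv2.resize(a,None,fx=5.7,fy=5.7,interpolation=2)[:, :800]);cv2.imwrite('pics/s1.png',cv2.resize(b,None,fx=3.3,fy=3.3,interpolation=2))
```

```text
(no output)
```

View pics/t1.png

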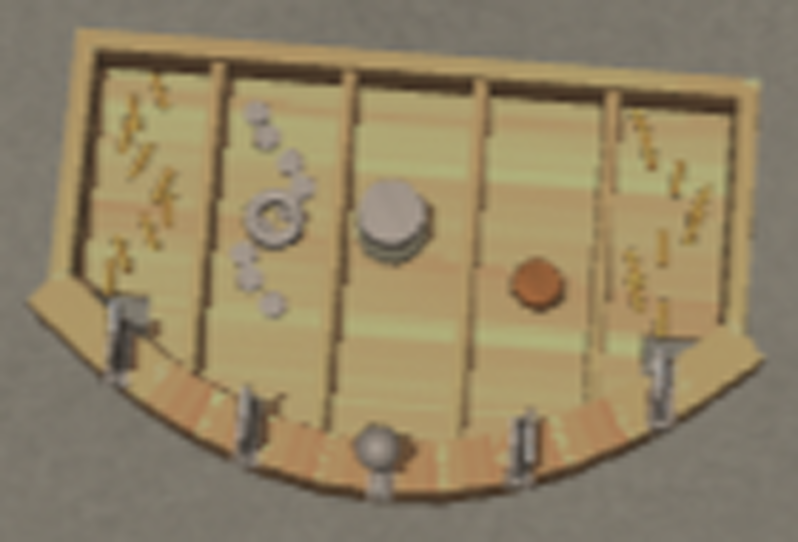

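View pics/s1.png

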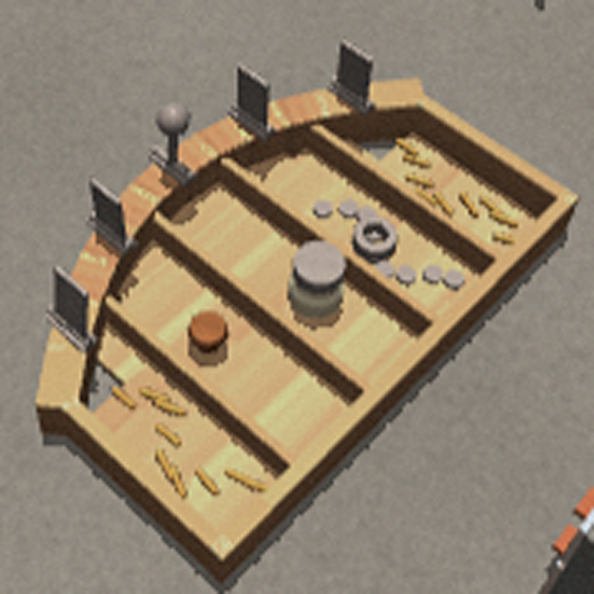

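Enlarged, the row from right to left reads plate, plate, ball, plate, plate, so the ball pin is at y=0. Next I'll cast the plate top-edge midpoints and the ball onto their known heights and fit the tray pose to them.

```bash
cat > h.py <<'E'
import numpy as np
from math import radians,tan
C={'top':(48.07267,320.908,201.656,[0.2759248,-0.02499071,1.51776244],[[0.02517455,-0.98023386,0.19623409],[-0.99958843,-0.02198147,0.01843312],[-0.01375526,-0.19661737,-0.9803838]]),
'scene':(56.10798,322.523,201.816,[0.96159456,-0.45850889,0.83619893],[[0.7565253,0.51914578,-0.39768974],[0.65390091,-0.59202887,0.47107899],[0.00911486,-0.61643286,-0.78735472]])}
def cast(n,u,v,z):
    f,cx,cy,e,R=C[n];f=200/tan(radians(f/2));d=np.array(R)@[(u-cx)/f,(v-cy)/f,1];e=np.array(e)
    return e+d*(z-e[2])/d[2]
T=lambda u,v,z:cast('top',u/5.7+255,v/5.7+130,z)[:2]
S=lambda u,v,z:cast('scene',u/3.3+260,v/3.3+150,z)[:2]
def fit(P,Q):
    P,Q=np.array(P),np.array(Q);a,b=P.mean(0),Q.mean(0);H=(P-a).T@(Q-b)
    t=np.arctan2(H[0,1]-H[1,0],H[0,0]+H[1,1]);R=np.array([[np.cos(t),-np.sin(t)],[np.sin(t),np.cos(t)]])
    return R,b-R@a,np.degrees(t),np.round((Q-b-(P-a)@R.T)*1000,1)
E
python3 - <<'E'
from h import *
M=[[-.095,-.16],[-.136,-.08],[-.15,0],[-.136,.08],[-.095,.16]]
Q=[S(68,282,.106),S(107,197,.106),S(172,120,.103),S(252,83,.106),S(356,56,.106)]
print('scene',*fit(M,Q))
print('ball top/scene',T(378,447,.103),Q[2])
Qt=[T(661,373,.106),T(528,438,.106),T(378,447,.103),T(250,413,.106),T(128,325,.106)]
print(np.round(Qt,3).tolist()); print('top',*fit(M,Qt))
B=[T(78,30,.045),T(760,82,.045)];print('back',B,np.linalg.norm(B[0]-B[1]),np.degrees(np.arctan2(*(B[0]-B[1])[::1])))
R,t,_,_=fit(M,Q);print('clips',(np.array(M)@R.T+t).round(3).tolist())
E
```

```text
scene [[ 0.99778458  0.06652773]
 [-0.06652773  0.99778458]] [ 0.69115566 -0.01426459] -3.814575642691442 [[-1.2  7.7]
 [ 3.6 -3.2]
 [-3.2  4.9]
 [ 1.3 -5.3]
 [-0.5 -4.2]]
ball top/scene [ 5.37004744e-01 -2.55819905e-04] [0.53831855 0.00064476]
[[0.582, -0.159], [0.543, -0.084], [0.537, -0.0], [0.554, 0.072], [0.604, 0.143]]
top [[ 0.99750701  0.07056746]
 [-0.07056746  0.99750701]] [ 0.68628449 -0.01420002] -4.046581160724165 [[ 2.3  8.3]
 [-1.5  0. ]
 [ 0.3  3.4]
 [-2.  -2.9]
 [ 0.8 -8.7]]
back [array([0.80076314, 0.18916968]), array([ 0.77621408, -0.22352332])] 0.4134225120159475 3.4042309302136324
clips [[0.586, -0.168], [0.55, -0.085], [0.541, -0.004], [0.561, 0.075], [0.607, 0.152]]
```

The two views agree on the ball at (0.538, 0.000), and the back edge measures 413 mm against the given 414. The tray origin comes out near (0.6875, -0.010), turned -3.6°. I'll close the fingers and turn them so their wide side faces along the row.

Call:
{"op": "step_arm", "data": {"targets": "0 0 0 -6.5;0 0 0 -6.5;0 0 0 -6.5;0 0 0 -6.5;0 0 0 -6.5;0 0 0 -6.5;0 0 0 -6.5;0 0 0 -6.5;0 0 0 -6.5;0 0 0 -6.5;0 0 0 -6.5;0 0 0 -0.5", "claw": 0}}

```text
time_s: 1.1
tcp_pos: [0.1575, -0.6045, 0.2219]
ee_rot: [[-0.057, -0.998, -0.0], [-0.998, 0.057, 0.001], [-0.001, 0.0, -1.0]]
wrist_force: [-0.2, -1.4, -0.6]
gripper_width: 0.169
gripper_force: 0.0
```

Call:
{"op": "step_arm", "data": {"targets": "-1.5 -1.5 0 0;-2.9 -2.8 0 0;-2.9 -2.8 0 0;-2.9 -2.8 0 0;-2.9 -2.8 0 0;-2.9 -2.8 0 0;-2.9 -2.8 0 0;-2.9 -2.8 0 0;-2.9 -2.8 0 0;-2.9 -2.8 0 0;-2.9 -2.8 0 0;-2.9 -2.8 0 0"}}

```text
time_s: 2.1
tcp_pos: [0.5008, -0.2888, 0.2225]
ee_rot: [[-0.062, -0.998, -0.0], [-0.998, 0.062, 0.0], [-0.0, 0.0, -1.0]]
wrist_force: [0.2, -0.4, 1.2]
gripper_width: 0.007
gripper_force: 0.0
```

Call:
{"op": "step_arm", "data": {"targets": "-2.9 -2.8 0 0;-2.9 -2.8 0 0;-2.2 -1.8 0 0;0 0 2 0;0 0 2 0;0 0 2 0;0 0 1 0;0 0 0 0;0 0 0 0"}}

```text
time_s: 2.85
tcp_pos: [0.5784, -0.2154, 0.1525]
ee_rot: [[-0.06, -0.998, -0.001], [-0.998, 0.06, -0.0], [0.0, 0.001, -1.0]]
wrist_force: [-0.2, -0.7, -0.4]
gripper_width: 0.002
gripper_force: 0.0
```

Run:
```python
from station import sense,cams
import cv2
s=sense();print(s['tcp_pos'],s['ee_rot'],s['wrist_force'])
c=cams.capture('scene')['frame'][100:300,220:440]
cv2.imwrite('pics/s2.png',cv2.resize(c,None,fx=3,fy=3,interpolation=2))
```

```text
[ 0.57843617 -0.21537327  0.15253569] [[-6.03483162e-02 -9.98177139e-01 -6.92157213e-04]
 [-9.98177256e-01  6.03486390e-02 -4.55356107e-04]
 [ 4.96296802e-04  6.63415613e-04 -9.99999657e-01]] [-0.21133135 -0.71659737 -0.4051126 ]
```

View pics/s2.png

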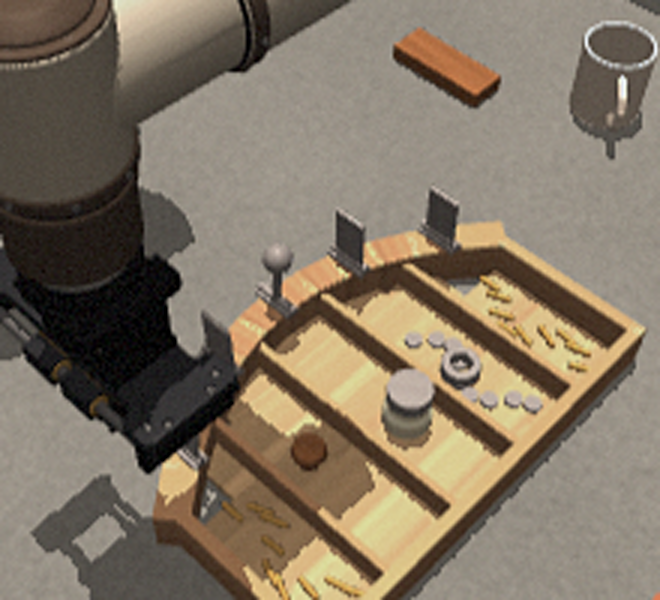

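The view shows the closed gripper just right of flag a, with all flags still standing and the ball at (277,258) in the crop. I'll lower it to about 69 mm.

Call:
{"op": "step_arm", "data": {"targets": "0 0 1.5 0;0 0 1.5 0;0 0 1.5 0;0 0 1.5 0;0 0 1.5 0;0 0 0.85 0;0 0 0 0;0 0 0 0"}}

```text
time_s: 3.57
tcp_pos: [0.5791, -0.2154, 0.0699]
ee_rot: [[-0.059, -0.998, 0.001], [-0.998, 0.059, -0.001], [0.0, -0.001, -1.0]]
wrist_force: [0.7, -0.1, 1.3]
gripper_width: 0.01
gripper_force: 0.0
```

Call:
{"op": "step_arm", "data": {"targets": "-0.8 0 0 0;-0.8 0 0 0;-0.8 0 0 0;-0.8 0 0 0;-0.8 0 0 0;-0.8 0 0 0;-0.8 0 0 0;-0.8 0 0 0;-0.8 0 0 0;-0.8 0 0 0;-0.8 0 0 0;-0.5 0 0 0"}}

```text
time_s: 4.57
tcp_pos: [0.5841, -0.1211, 0.0691]
ee_rot: [[-0.059, -0.998, 0.0], [-0.998, 0.059, 0.0], [-0.0, -0.0, -1.0]]
wrist_force: [-0.4, -0.4, 0.1]
gripper_width: 0.001
gripper_force: 0.1
```

Call:
{"op": "step_arm", "data": {"targets": "0 0 0 0;0 0 0 0"}}

```text
time_s: 4.73
tcp_pos: [0.584, -0.1218, 0.069]
ee_rot: [[-0.059, -0.998, -0.0], [-0.998, 0.059, 0.0], [-0.0, 0.0, -1.0]]
wrist_force: [-0.4, 0.3, 0.4]
gripper_width: 0.006
gripper_force: 0.0
```

Call:
{"op": "step_arm", "data": {"targets": "0 0 -1.5 0;0 0 -2 0;0 0 -2 0;0 0 -2 0;0 0 -2 0;0 1.2 0 0;0 1.3 0 0;0 1.2 0 0;0 0 0 0"}}

```text
time_s: 5.48
tcp_pos: [0.5449, -0.1203, 0.1642]
ee_rot: [[-0.06, -0.998, -0.001], [-0.998, 0.06, 0.001], [-0.001, 0.001, -1.0]]
wrist_force: [-0.3, 0.4, -0.0]
gripper_width: 0.006
gripper_force: 0.0
```

Run:
```python
from station import sense,cams
import cv2
s=sense();print(s['tcp_pos'])
c=cams.capture('scene')['frame'][100:300,220:440]
cv2.imwrite('pics/s3.png',cv2.resize(c,None,fx=3,fy=3,interpolation=2))
```

```text
[ 0.5448577  -0.1203327   0.16418764]
```

View pics/s3.png

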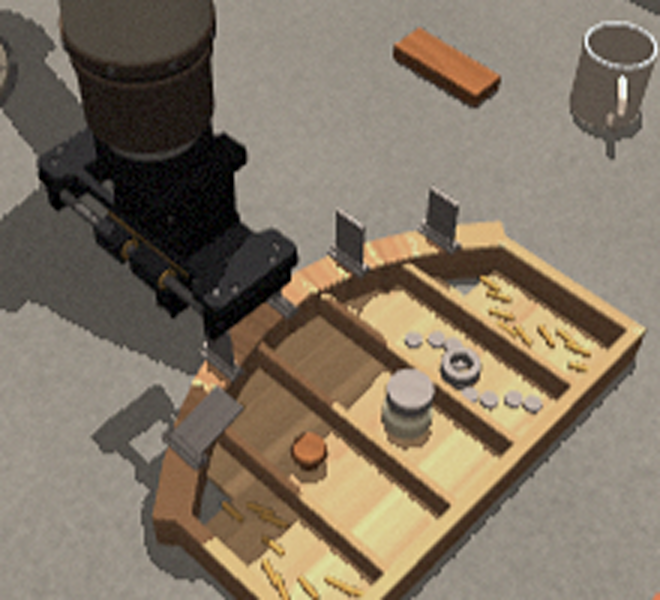

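Flag a now lies flat at crop (205,425). I'll lower in front of flag b.

Call:
{"op": "step_arm", "data": {"targets": "-0.5 0 0 0;0 0 1.5 0;0 0 2 0;0 0 2 0;0 0 2 0;0 0 1.5 0;0 0 0.5 0;0 0 0 0;0 0 0 0"}}

```text
time_s: 6.28
tcp_pos: [0.5482, -0.115, 0.0693]
ee_rot: [[-0.059, -0.998, 0.001], [-0.998, 0.059, -0.0], [0.0, -0.001, -1.0]]
wrist_force: [0.3, 1.0, 0.3]
gripper_width: 0.008
gripper_force: 0.0
```

Call:
{"op": "step_arm", "data": {"targets": "-0.7 0 0 0;-0.8 0 0 0;-0.8 0 0 0;-0.8 0 0 0;-0.8 0 0 0;-0.8 0 0 0;-0.8 0 0 0;-0.8 0 0 0;-0.7 0 0 0;-0.4 0 0 0;0 0 0 0;0 0 0 0"}}

```text
time_s: 7.28
tcp_pos: [0.5517, -0.0409, 0.069]
ee_rot: [[-0.059, -0.998, -0.0], [-0.998, 0.059, 0.0], [-0.0, 0.0, -1.0]]
wrist_force: [-0.4, 0.1, -0.7]
gripper_width: 0.005
gripper_force: 0.0
```

Call:
{"op": "step_arm", "data": {"targets": "0 0 -1 0;0 0 -2 0;0 0 -2 0;0 0 -2 0;0 0 -2 0;0 0 -1 0;0 0 0 0"}}

```text
time_s: 7.87
tcp_pos: [0.5533, -0.0414, 0.1722]
ee_rot: [[-0.06, -0.998, 0.006], [-0.998, 0.06, 0.001], [-0.001, -0.006, -1.0]]
wrist_force: [0.1, -0.2, -0.3]
gripper_width: 0.009
gripper_force: 0.0
```

Call:
{"op": "step_arm", "data": {"targets": "-1 0 0 0;-2 0 0 0;-2 0 0 0;-2 0 0 0;-1.1 0 0 0;0 0 0 0;0 0 0 0"}}

```text
time_s: 8.45
tcp_pos: [0.5559, 0.0402, 0.1679]
ee_rot: [[-0.058, -0.998, -0.002], [-0.998, 0.058, -0.001], [0.001, 0.002, -1.0]]
wrist_force: [-0.2, -0.4, -0.3]
gripper_width: 0.007
gripper_force: 0.0
```

Run:
```python
from station import sense,cams
import cv2
s=sense();print(s['tcp_pos'])
c=cams.capture('scene')['frame'][100:300,220:440]
cv2.imwrite('pics/s4.png',cv2.resize(c,None,fx=3,fy=3,interpolation=2))
```

```text
[0.55587889 0.04015062 0.16790561]
```

View pics/s4.png

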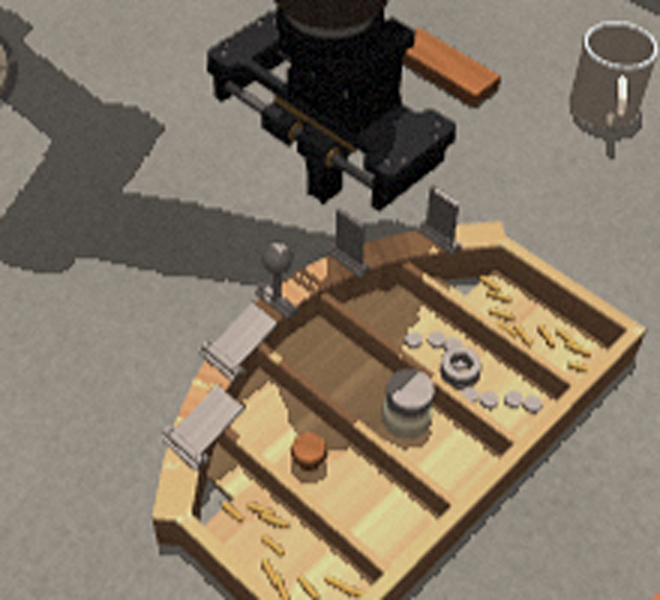

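Flags a and b lie flat at crop (205,420) and (240,338), and the ball pin still stands at (277,260). Lowering between the ball and flag c.

Call:
{"op": "step_arm", "data": {"targets": "0 0 1.5 0;0 0 2 0;0 0 2 0;0 0 2 0;0 0 1.5 0;0 0 0.9 0;0 0 0 0;0 0 0 0"}}

```text
time_s: 9.17
tcp_pos: [0.5566, 0.0391, 0.07]
ee_rot: [[-0.06, -0.998, -0.0], [-0.998, 0.06, -0.0], [0.0, 0.0, -1.0]]
wrist_force: [-0.3, 0.7, 1.0]
gripper_width: 0.002
gripper_force: 0.0
```

Call:
{"op": "step_arm", "data": {"targets": "-0.7 0 0 0;-0.8 0 0 0;-0.8 0 0 0;-0.8 0 0 0;-0.8 0 0 0;-0.8 0 0 0;-0.8 0 0 0;-0.8 0 0 0;-0.8 0 0 0;-0.6 0 0 0;0 0 0 0;0 0 0 0"}}

```text
time_s: 10.17
tcp_pos: [0.561, 0.117, 0.07]
ee_rot: [[-0.059, -0.998, -0.0], [-0.998, 0.059, 0.0], [-0.0, 0.0, -1.0]]
wrist_force: [-0.4, -0.2, 0.2]
gripper_width: 0.005
gripper_force: 0.0
```

Call:
{"op": "step_arm", "data": {"targets": "-0.3 0 0 0;0 0 -1 0;0 0 -2 0;0 0 -2 0;0 -1.3 0 0;0 -1.5 0 0;0 -1.3 0 0;0 0 1.5 0;0 0 2 0;0 0 1.6 0;0 0 0 0;0 0 0 0"}}

```text
time_s: 11.17
tcp_pos: [0.602, 0.1166, 0.0691]
ee_rot: [[-0.059, -0.998, -0.001], [-0.998, 0.059, -0.001], [0.001, 0.001, -1.0]]
wrist_force: [-0.1, -0.2, 0.5]
gripper_width: 0.005
gripper_force: 0.0
```

Call:
{"op": "step_arm", "data": {"targets": "-0.7 0 0 0;-0.8 0 0 0;-0.8 0 0 0;-0.8 0 0 0;-0.8 0 0 0;-0.8 0 0 0;-0.8 0 0 0;-0.8 0 0 0;-0.8 0 0 0;-0.8 0 0 0;-0.7 0 0 0;0 0 0 0"}}

```text
time_s: 12.17
tcp_pos: [0.6076, 0.2046, 0.069]
ee_rot: [[-0.058, -0.998, 0.001], [-0.998, 0.058, 0.001], [-0.001, -0.001, -1.0]]
wrist_force: [-0.8, 0.3, 0.0]
gripper_width: 0.004
gripper_force: 0.0
```

Call:
{"op": "step_arm", "data": {"targets": "0 0 0 0;0 0 -1 0;0 0 -2 0;0 0 -3 0;0 0 -3 0;0 0 -3 0;0 0 -2 0;0 0 0 0;0 0 0 0;0 0 0 0"}}

```text
time_s: 13.0
tcp_pos: [0.6066, 0.2024, 0.2087]
ee_rot: [[-0.06, -0.998, -0.001], [-0.998, 0.06, -0.0], [0.0, 0.001, -1.0]]
wrist_force: [-0.3, 0.1, 0.6]
gripper_width: 0.005
gripper_force: 0.0
```

Run:
```python
from station import sense,cams
import cv2
s=sense();print(s['tcp_pos'],s['wrist_force'])
c=cams.capture('scene')['frame'][100:300,220:440]
cv2.imwrite('pics/s5.png',cv2.resize(c,None,fx=3,fy=3,interpolation=2))
```

```text
[0.6066458  0.20237586 0.20873014] [-0.29844066  0.09316535  0.57205961]
```

View pics/s5.png

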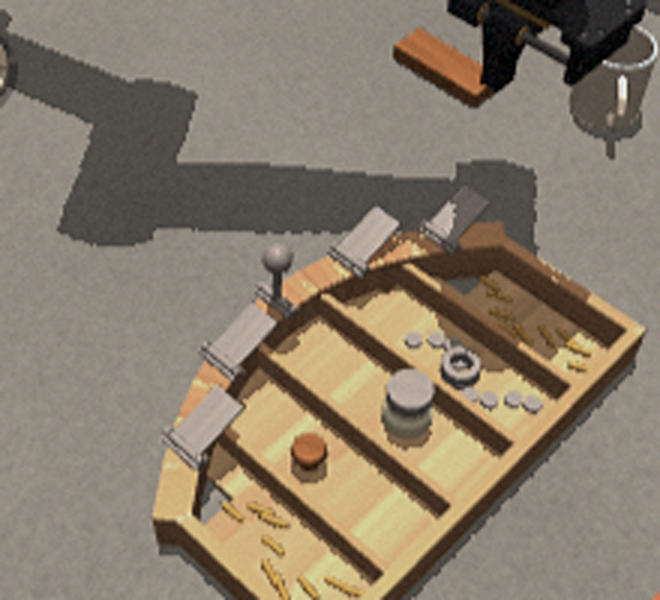

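All four plates are down, at crop (205,425), (240,338), (365,238) and (457,215). The ball still stands at (277,258), nothing else has moved, and the gripper is clear.

```bash
python3 -c "
from station import r
print(r.finish_job())"
```

```text
the job is handed in; nothing more can be done
None
```

I laid all four plate flags down from right to left, left the ball pin standing and handed the job in at about 13 s; the last picture showed nothing else moved, but the station gave no verdict.

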